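# Walk the bench power supply into its taped bay

### The arm

A 6-joint arm with a two-finger parallel gripper is mounted at the origin on the work surface. World frame = base frame: x ahead of the robot, y to its left, z up, the work surface at z = 0. Lengths are in mm, angles in rad, forces in N, time in s.
With the tool pointing down it reaches from about 350 to 775 mm from the base axis. Payload 7.3 kg.
Tool frame: the origin (TCP) lies at the centre of the arm's flange, where the gripper is bolted on; the fingertips stand 178 mm ahead of it and the grasp point (between the pads) lies 159 mm ahead of it; z points along the fingers, y is the direction in which the jaws open and shut (so a half turn about z gives the same grasp; the last joint's range is limited). The gripper opens to 92 mm and grips with 3 to 60 N. Pads are 19 mm wide; open, the fingers measure 130 mm over their backs; the gripper's body (75 mm by 190 mm) begins 47 mm behind the grasp point.
Start: joints at [1.125, 0.342, 1.524, -0, 1.275, -0.146], TCP at [155.026, 501.592, 404.741] pointing down, gripper open.
Joint ranges: [-2.53, 2.53], [-0.77, 2.02], [0.04, 2.7], [-1, 4.14], [0.28, 2.66], [-3.11, 3.11]. Speed limits (rad/s): [2.57, 2.57, 3.14, 3.14, 3.14, 3.14].

### API

Orientations are given as [roll, pitch, yaw] about the fixed x, y, z axes, in that order (R = Rz(yaw) Ry(pitch) Rx(roll)).
In Python, from plant import get_obs, capture, close_job gives the robot as it stands. The module is installed in compiled form; this text tells all that it offers.
- The arm moves only by the shell command python3 -m pendant 'ROWS'. ROWS is JSON, a list of rows, each a list of 3 entries, a list of its own where there are three numbers: the shift along the tool's x, y, z in m, then the turn, a rotation vector about the tool's x, y, z in rad, then the finger opening in m, from 0 to 0.0918. In form: [[[tx, ty, tz], [wx, wy, wz], fingers], ...]. A call has 1 to 10 rows; each row is the pose to reach, as a shift and turn from the pose commanded when the call began, along the tool's axes at that moment; what a row does not reach only later rows make up. A row lasts 1/12 s, in which the tool goes at most 41.7 mm and 7.16 degrees, less where a joint would pass 70% of its speed; a pose out of reach is approached as far as the arm can. A call with a gripper value outside its range is refused whole. The fingers move at their own pace and stop on an object; the grip force is fixed at half the most. Time passes only in rows, so rows that repeat a pose let the fingers close. It gives the time, the measured TCP pose, the force and the opening at its end, in the units of the state.
- get_obs(): the state, without advancing time (a new reading comes with each control period).
- capture(name): name is "side" or "top" or "wrist"; returns a dict with "color" (400x640x3 uint8, red, green, blue), "mtx" (3x3 intrinsics, pixels), "dist" ([k1, k2, p1, p2, k3] as OpenCV has them; the pictures are not rectified), "rvec" (rotation vector, rad) and "tvec" (3), from world to camera coordinates, as OpenCV has them. Camera axes: x right, y down, z forward; pixel columns grow to the right and rows downward; lengths in mm; the calibration is good to about 2 mm. A picture is of the moment at which its call begins. There is no depth.
- close_job(): hands the job in, once; it reports no verdict.
The state is a dict: "time": time; "joint_positions": joint angles; "dq": joint speeds; "tau": joint torques, N m; "tool_pos": TCP position; "tcp_rot": TCP orientation; "contact_force": force on the tool from outside, world axes, zero at the start; "moment": the same for the moment, N m; "grip_width": finger opening in mm.
Only numpy, scipy, OpenCV 4.12 (cv2) and the standard library are available. Lean on these libraries where they do the work, as an engineer would, in place of code of your own. Each camera call takes 0.05 s, during which the arm holds its last target. There are 200 camera calls.

### The job

Clear the yellow-handled side cutters out of the taped bay and lay them flat in the steel tray. Then walk the heavy power supply forward along the bench, swinging one side ahead and then the other by pushing its black corner bumpers in turn, until its whole base stands inside the yellow tape, back first. Touch the supply on the bumpers only (never its controls or case), do not tip it or push it into the cutters, and leave the multimeter, carton, solder spool and jar where they are.

Things in the scene. Friction and masses are not known exactly. Their poses are not given: they have to be found in the camera images.
- psu_center (a point): centre, 44 mm above the bench, of the bench power supply: grey case 110 mm deep (x), 180 wide (y), 88 high, about 2 kg (varies). +x points out of its back, the way it must travel; the front panel faces -x. Pushed at one front bumper, that side goes ahead as it swings about a point 150 to 200 mm off its middle on the other side (y) and some 40 mm towards the front (x = -40)
- psu_case: the supply less its bumpers, not to be pressed: case (sides and back 3 mm behind the bumpers' faces, panel 9 mm) and, mid panel, display, knobs and terminals 84 mm wide (42 to each side), standing out to x = -72 mm (17 mm beyond the bumpers' faces), 25 to 79 mm above the bench. Origin under the middle of the supply at bench height, axes the supply's
- psu_front_left (a point): the supply's base corner at the front (panel side), +y side, at bench height, at x = -55, y = 90 mm from its middle; axes the supply's. A black rubber bumper covers each upright corner, 6 to 88 mm up, 16 mm deep; on the front its flat face is at x = -55 mm and runs from y = 45 to 90 mm: push here
- psu_front_right (a point): the same at the front, -y side (bumper face from y = -45 to -90 mm)
- psu_back_left (a point): the same at the back (x = 55 mm), +y side
- psu_back_right (a point): the same at the back (x = 55 mm), -y side
- bay: the bay: a rectangle of flat yellow tape on the bench (no height), open space inside the tape 140 mm along its x and 210 mm along its y, tape 10 mm wide. Origin at its centre on the bench; +x is the way the supply travels into it, the supply starting 155 to 195 mm behind the centre (on the -x side). All four base corners of the supply must come inside the tape
- cutters_center (a point): the side cutters, lying flat in the bay: centre of the steel body that is gripped, 7 mm above what they lie on. +x points to the jaws: 50 mm to the tip, 77 mm back to the ends of the two yellow handles, which spread to 51 mm. The body here is 26 mm wide (along y), 14 mm thick and 32 mm long, its flat sides parallel; mass 120 g
- tray: open steel tray, fixed, 130 mm (x) by 200 mm (y) outside, 30 mm high, wall 4 mm, floor 4 mm. Origin under its centre at bench height. It and the amber jar change places
- meter: orange multimeter lying beside the bay, 150 mm (x) by 66 mm (y), 38 mm high, loose; origin under its centre. It and the carton change sides
- carton: small cardboard carton beside the bay, 120 mm (x) by 66 mm (y), 60 mm high, loose; origin under its centre
- spool: solder spool standing beyond the bay, 58 mm across, 44 mm high, loose; origin under its centre
- jar: amber jar with a black lid, 60 mm across, 70 mm high, loose; origin under its centre

How it is judged (in metres and radians):
On the way, in this order (a step that is already met when the one before it is completed fails the run):
1. the side cutters lie let go in the steel tray (x of cutters_center in the frame of tray between -0.061 and 0.061 m and y of cutters_center in the frame of tray between -0.096 and 0.096 m and z of cutters_center in the frame of tray below 0.024 m and angle between cutters_center's own z axis and vertical below 0.3 rad and linear speed of cutters below 0.03 m/s and contact force between cutters and the fingers below 0.1 N), for 0.2 s.
2. all four corners of the supply's base are inside the tape (x of psu_front_left in the frame of bay between -0.07 and 0.07 m and y of psu_front_left in the frame of bay between -0.105 and 0.105 m and x of psu_front_right in the frame of bay between -0.07 and 0.07 m and y of psu_front_right in the frame of bay between -0.105 and 0.105 m and x of psu_back_left in the frame of bay between -0.07 and 0.07 m and y of psu_back_left in the frame of bay between -0.105 and 0.105 m and x of psu_back_right in the frame of bay between -0.07 and 0.07 m and y of psu_back_right in the frame of bay between -0.105 and 0.105 m and x of psu_back_left in the frame of bay above 0.03 m and angle between psu_center's own z axis and vertical below 0.06 rad and height (world z) of psu_center below 0.055 m), for 0.2 s.
At the end, for the whole second after the job is handed in: The supply stands upright and at rest with all four corners of its base inside the tape's inner edges (15 mm to spare all round when centred), its back on the far side, and the cutters lie flat and at rest in the tray (all of step 2 and x of cutters_center in the frame of tray between -0.061 and 0.061 m and y of cutters_center in the frame of tray between -0.096 and 0.096 m and z of cutters_center in the frame of tray below 0.024 m and angle between cutters_center's own z axis and vertical below 0.3 rad and linear speed of each of psu, cutters below 0.01 m/s); the robot touches nothing.
It fails at once if the multimeter, carton, spool or jar is shifted more than 15 mm or tipped (distance of any of meter, carton, spool, jar from where it was at the start of the episode above 0.015 m or angle between any of meter, carton, spool, jar's own z axis and vertical above 0.3 rad).
It fails at once if the supply is pressed (more than 1.5 N) anywhere but on its corner bumpers (contact force between psu_case and the fingers above 1.5 N or contact force between psu_case and the arm above 1.5 N).
It fails at once if the supply is pushed against the cutters (contact force between psu and cutters above 0.5 N).
It fails at once if the supply is tipped more than about 15 degrees (angle between psu_center's own z axis and vertical above 0.26 rad).
It also fails if it takes over 67 s, if anything falls off the work surface, if the arm or the gripper's body presses on something with over 40 N, if the wrist force passes 120 N, or if a joint passes its speed limit or range.

## Working session

There is one attempt and no reset: what is moved stays moved. The work goes in short steps, Python scripts to look and compute and a shell command to move; the robot and the scene stay as the last step left them, time stands still between calls to the robot, and variables do not carry over. Pictures are saved under pics/ and viewed, about 8 in all and at most 12, crops included, and the job is handed in when it is done.

```bash
mkdir -p pics
cat > h.py <<'E'
import numpy as np, cv2
from plant import get_obs, capture
def snap(cam,name):
    c=capture(cam); cv2.imwrite(f'pics/{name}.png',c['color'][:,:,::-1]); np.savez(f'pics/{name}.npz',**{k:np.array(c[k]) for k in('color','mtx','dist','rvec','tvec')}); return c
def load(name): return np.load(f'pics/{name}.npz')
def w(c,pts,z):
    """pixels -> world at height(s) z"""
    pts=np.array(pts,float).reshape(-1,1,2); z=np.broadcast_to(z,len(pts))
    n=cv2.undistortPoints(pts,c['mtx'],c['dist'])[:,0]
    R=cv2.Rodrigues(np.array(c['rvec'],float))[0]; o=-R.T@np.array(c['tvec'],float).ravel()
    d=np.c_[n,np.ones(len(n))]@R
    return o+d*((z-o[2])/d[:,2])[:,None]
def p(c,P):
    return cv2.projectPoints(np.array(P,float).reshape(-1,3),np.array(c['rvec'],float),np.array(c['tvec'],float),c['mtx'],c['dist'])[0][:,0]
E
python3 - <<'E'
from h import *
for n in('top','side'):
    c=snap(n,n+'0'); R=cv2.Rodrigues(np.array(c['rvec'],float))[0]; print(n,-R.T@np.array(c['tvec']).ravel(),c['mtx'][0][0])
print(get_obs())
E
```

```text
top [ 485.07701253  -18.27319807 1098.5929764 ] 446.632062987945
side [ 337.7127227  -602.68615524  630.96948261] 381.77004261971285
{'time': 0.1, 'joint_positions': array([ 1.12499095e+00,  3.42683175e-01,  1.52489236e+00, -8.73308712e-06,
        1.27538536e+00, -1.45990022e-01]), 'dq': array([-1.99969425e-03, -7.97547252e-05, -7.82684680e-04,  2.67398717e-04,
        4.78112682e-04,  1.46334388e-04]), 'tau': array([ 1.57749557e-03, -4.32003951e+01, -2.44697821e+01,  7.18351454e-02,
        5.24630724e-02, -4.55211864e-05]), 'tool_pos': array([154.98489263, 501.492935  , 404.10881648]), 'tcp_rot': array([-3.14023775e+00, -1.90778500e-04,  2.84177972e+00]), 'contact_force': array([-0.02643818,  1.00863789, -0.05217375]), 'moment': array([-0.05272622, -0.05116596,  0.01169394]), 'grip_width': 92.03971681993156}
```

View pics/top0.png

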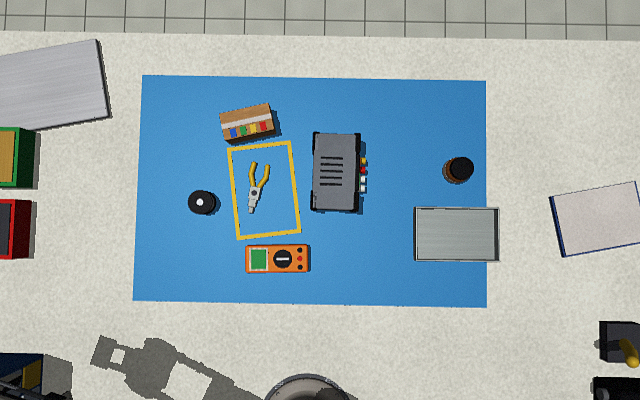

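View pics/side0.png

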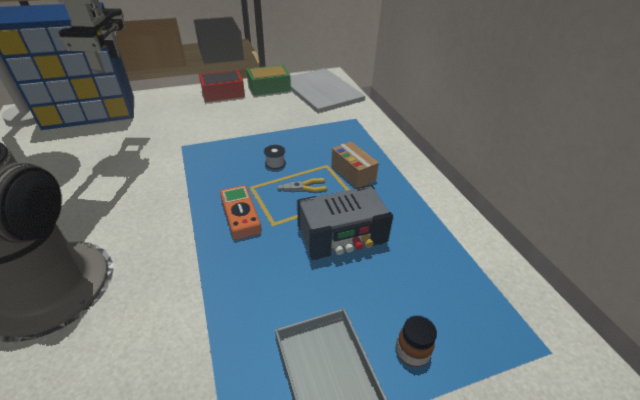

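The top view shows the supply at (337,172) with its panel towards -y, so it travels +y. The bay is at (264,190) with the cutters at (257,190), the tray at (456,234), the carton and meter flank the bay, and the spool is at (201,202). I'll enlarge that area to measure it.

Run:
```python
from h import *
c=load('top0'); im=c['color']
crop=im[90:290,185:385,::-1]; cv2.imwrite('pics/crop0.png',cv2.resize(crop,(600,600),interpolation=cv2.INTER_CUBIC))
hsv=cv2.cvtColor(im,cv2.COLOR_RGB2HSV)
m=cv2.inRange(hsv,(20,120,120),(35,255,255)); m[:, :215]=0; m[:,310:]=0; m[:135]=0;m[245:]=0
n,l,s,ce=cv2.connectedComponentsWithStats(m)
for i in range(1,n):
    if s[i,4]>15: print(s[i],ce[i])
i=1+np.argmax(s[1:,2]*s[1:,3]); pts=np.argwhere(l==i)[:,::-1].astype(np.float32)
W=w(c,pts,0)[:,:2].astype(np.float32); r=cv2.minAreaRect(W); print('bay outer',r); 
print(cv2.boxPoints(r))
print('tray', w(c,[(414,207),(498,208),(499,261),(415,260)],30))
```

```text
[ 227  141   74   99 1067] [263.31490159 190.06373008]
[248 162   8  24 106] [251.61320755 173.49056604]
[257 164  13  24 110] [263.99090909 176.01818182]
bay outer ((556.1943969726562, 115.92361450195312), (229.27740478515625, 159.8157958984375), 7.860072612762451)
[[431.705    179.40344 ]
 [453.56046   21.089119]
 [680.68384   52.443787]
 [658.82837  210.75812 ]]
tray [[ 518.96588474 -248.54245603   30.        ]
 [ 520.30660732 -448.87467913   30.        ]
 [ 394.71853622 -450.47553595   30.        ]
 [ 393.26319973 -251.58109646   30.        ]]
```

View pics/crop0.png

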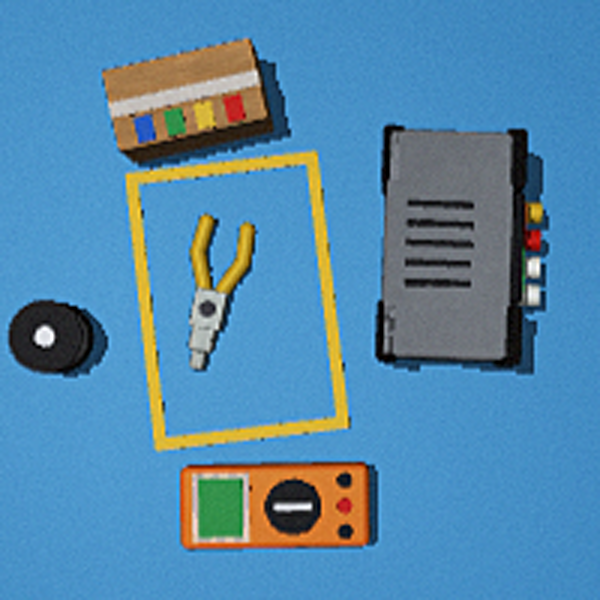

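Bay and cutters are clear in the crop: cutters' pivot at about (207,308), jaw tip (197,368), handle ends about (226,222); supply's top corners at about (385,127), (526,130), (519,362), (378,357). I'll work out poses from these and the grasp offsets.

```bash
cat >> h.py <<'E'
from scipy.optimize import least_squares
BAY=np.array([556.2,115.9,np.pi/2+np.radians(7.86)])
def rot(a): return np.array([[np.cos(a),-np.sin(a)],[np.sin(a),np.cos(a)]])
def psu_world(q,pts): return np.array(pts,float)@rot(q[2]).T+q[:2]
def fitpsu(c,px,loc,z=88,q0=(600,-50,1.57)):
    """px of top corners; loc their (x,y) in psu frame"""
    f=lambda q:(p(c,np.c_[psu_world(q,loc),np.full(len(loc),z)])-px).ravel()
    r=least_squares(f,q0,x_scale=[10,10,.1]); return r.x,r.fun
def inbay(q):
    C=psu_world(q,[(55,90),(55,-90),(-55,-90),(-55,90)]); return np.r_[(q[:2]-BAY[:2])@rot(BAY[2]),np.degrees(q[2]-BAY[2])],(C-BAY[:2])@rot(BAY[2])
E
python3 - <<'E'
from h import *
c=load('top0'); f=lambda a:np.array(a)/3+[185,90]
# psu frame: +x -> world +y (image left), +y -> world -x (image down)
q,r=fitpsu(c,f([(385,127),(526,130),(519,362),(378,357)]),[(55,-90),(-55,-90),(-55,90),(55,90)])
print('psu',q,r.round(2)); print(inbay(q))
t=w(c,f([(207,308),(197,368),(226,222),(207,218),(248,226)]),[14,8,8,8,8]); print(t)
d=t[1]-t[2]; print('cut yaw',np.degrees(np.arctan2(d[1],d[0])), np.hypot(*d[:2])); print(t[2]+d*77/127)
E
```

```text
psu [595.38823177 -57.7484846    1.5576473 ] [-0.58 -1.14  0.55 -0.66  0.83  0.82 -0.81  0.94]
(array([-177.37619621,  -15.07311289,   -8.61338395]), array([[-109.51755029,   65.67466834],
       [-136.47548555, -112.29518789],
       [-245.23484213,  -95.82089412],
       [-218.27690688,   82.14896211]]))
[[547.12376963 137.22900276  14.        ]
 [498.42575268 144.90463076   8.        ]
 [618.29168019 124.43212265   8.        ]
 [621.30267768 140.08851168   8.        ]
 [615.32686084 106.32606252   8.        ]]
cut yaw 170.3076865256714 121.60166185267883
[545.61706273 136.8445882    8.        ]
```

```bash
cat >> h.py <<'E'
from scipy.spatial.transform import Rotation as Ro
def rel(x,y,ztip,yawdeg):
    """tool-frame shift (m) and turn for fingertips at x,y,ztip, tool down, tool x at yaw"""
    o=get_obs(); R=Ro.from_euler('xyz',o['tcp_rot']); T=Ro.from_euler('xyz',[np.pi,0,np.radians(yawdeg)])
    d=R.inv().apply(np.array([x,y,ztip+178])-o['tool_pos']); r=(R.inv()*T).as_rotvec()
    print('t',o['time'].__round__(2),'tip',(o['tool_pos']-[0,0,178]).round(1),'yaw',np.degrees(o['tcp_rot'][2]).round(2),'F',np.array(o['contact_force']).round(1),'grip',round(o['grip_width'],1)); print('  rel',(d/1000).round(4),r.round(4),'rows',round(np.linalg.norm(d)/41.7,1))
E
python3 -m pendant '[[[-0.36,-0.175,0.0],[0,0,-0.131],0.0918],[[-0.36,-0.175,0.0],[0,0,-0.131],0.0918],[[-0.36,-0.175,0.0],[0,0,-0.131],0.0918],[[-0.36,-0.175,0.0],[0,0,-0.131],0.0918],[[-0.36,-0.175,0.0],[0,0,-0.131],0.0918],[[-0.36,-0.175,0.0],[0,0,-0.131],0.0918],[[-0.36,-0.175,0.0],[0,0,-0.131],0.0918],[[-0.36,-0.175,0.0],[0,0,-0.131],0.0918],[[-0.36,-0.175,0.0],[0,0,-0.131],0.0918],[[-0.36,-0.175,0.0],[0,0,-0.131],0.0918]]'
python3 -c "
from h import *
rel(546.5,137,120,170.3)"
```

```text
time: 0.93
tool_pos: [449.2, 225.5, 404.5]
tcp_rot: [-3.141, 0.0, 2.971]
contact_force: [0.9, -0.2, 0.4]
grip_width: 92.0
t 0.93 tip [449.2 225.5 226.5] yaw 170.23 F [ 0.9 -0.2  0.4] grip 92.0
  rel [-0.1108 -0.0707  0.1065] [-0.0005  0.0003 -0.0012] rows 4.1
```

```bash
python3 -m pendant '[[[-0.111,-0.071,0.1],[0,0,-0.001],0.07],[[-0.111,-0.071,0.1],[0,0,-0.001],0.07],[[-0.111,-0.071,0.1],[0,0,-0.001],0.07],[[-0.111,-0.071,0.1],[0,0,-0.001],0.07],[[-0.111,-0.071,0.1],[0,0,-0.001],0.07],[[-0.111,-0.071,0.1],[0,0,-0.001],0.07]]'
python3 -c "
from h import *
c=snap('wrist','w1'); rel(546.5,137,2,170.3); t=np.radians(170.3); u=np.array([np.cos(t),np.sin(t)])
for s in (0,50,-77): print(p(c,[*(np.array([546.5,137])+s*u),8]))"
```

```text
time: 1.43
tool_pos: [545.1, 138.2, 302.5]
tcp_rot: [-3.14, -0.004, 2.971]
contact_force: [-0.5, -0.6, -0.3]
grip_width: 70.2
t 1.48 tip [544.7 139.2 126. ] yaw 170.31 F [-0.2 -0.1 -0.3] grip 70.1
  rel [-0.0024 -0.0018  0.124 ] [-0.0002 -0.0023  0.0002] rows 3.0
[[321.39739296 197.86368938]]
[[321.40084252 139.76152849]]
[[321.39200944 276.74661312]]
```

View pics/w1.png

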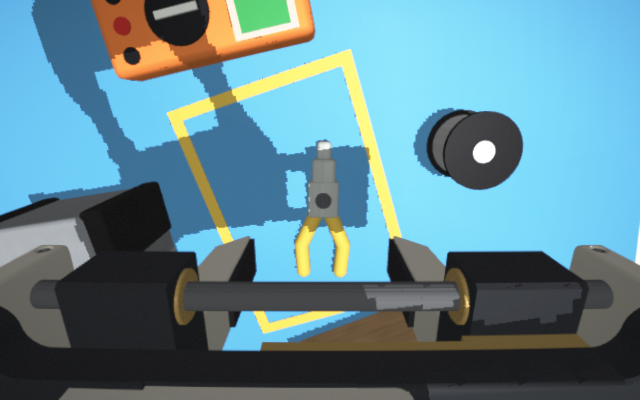

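The wrist view shows the cutters upright between the jaws: pivot (323,200), tip (324,142), handle ends (304–341,274), within 2 px of where my estimate projects. Going down to grip and lift.

```bash
python3 -m pendant '[[[-0.001,-0.001,0.04],[0,0,0],0.07],[[-0.001,-0.001,0.08],[0,0,0],0.07],[[-0.001,-0.001,0.11],[0,0,0],0.07],[[-0.001,-0.001,0.122],[0,0,0],0.07],[[-0.001,-0.001,0.122],[0,0,0],0.07],[[-0.001,-0.001,0.122],[0,0,0],0.07]]'
python3 -m pendant '[[[0,0,0],[0,0,0],0.01],[[0,0,0],[0,0,0],0.01],[[0,0,0],[0,0,0],0.01],[[0,0,0],[0,0,0],0.01],[[0,0,0],[0,0,0],0.01],[[0,0,0],[0,0,0],0.01]]'
python3 -c "
from h import *
rel(457,-337,140,90)"
```

```text
time: 1.98
tool_pos: [545.4, 139.4, 183.8]
tcp_rot: [3.141, 0.001, 2.975]
contact_force: [0.1, -0.5, 1.4]
grip_width: 70.0
time: 2.48
tool_pos: [545.7, 138.3, 183.1]
tcp_rot: [3.141, 0.001, 2.974]
contact_force: [0.1, -0.6, -0.1]
grip_width: 34.2
t 2.48 tip [545.7 138.3   5.1] yaw 170.38 F [ 0.1 -0.6 -0.1] grip 34.2
  rel [ 0.0079 -0.4834 -0.135 ] [6.0000e-04 3.0000e-04 1.4029e+00] rows 12.0
```

```bash
python3 -m pendant '[[[0,0,0.002],[0,0,0],0.01],[[0,0,0.002],[0,0,0],0.01],[[0,0,0.002],[0,0,0],0.01],[[0,0,0.002],[0,0,0],0.01],[[0,0,0.002],[0,0,0],0.01],[[0,0,-0.03],[0,0,0],0.01],[[0,0,-0.07],[0,0,0],0.01],[[0,0,-0.11],[0,0,0],0.01],[[0,0,-0.14],[0,0,0],0.01],[[0,0,-0.14],[0,0,0],0.01]]'
python3 -c "
from h import *
rel(457,-337,145,90)"
```

```text
time: 3.32
tool_pos: [546.8, 138.5, 329.3]
tcp_rot: [3.138, 0.011, 2.974]
contact_force: [1.6, 0.2, -0.7]
grip_width: 25.8
t 3.32 tip [546.8 138.5 151.3] yaw 170.39 F [ 1.6  0.2 -0.7] grip 25.8
  rel [ 0.0093 -0.4838  0.0047] [0.0103 0.0068 1.4031] rows 11.6
```

```bash
python3 -m pendant '[[[0.0,-0.036,0],[0,0,0.11],0.01],[[0.0,-0.072,0],[0,0,0.22],0.01],[[0.0,-0.108,0],[0,0,0.33],0.01],[[0.0,-0.144,0],[0,0,0.44],0.01],[[0.001,-0.18,0],[0,0,0.55],0.01],[[0.002,-0.216,0],[0,0,0.66],0.01],[[0.003,-0.252,0],[0,0,0.77],0.01],[[0.004,-0.288,0],[0,0,0.88],0.01],[[0.005,-0.324,0],[0,0,0.99],0.01],[[0.006,-0.36,0],[0,0,1.1],0.01]]'
python3 -c "
from h import *
rel(457,-337,60,90)"
```

```text
time: 4.15
tool_pos: [478.6, -217.1, 321.7]
tcp_rot: [-3.14, -0.002, 1.868]
contact_force: [0.4, 0.1, -1.4]
grip_width: 25.8
t 4.15 tip [ 478.6 -217.1  143.7] yaw 107.04 F [ 0.4  0.1 -1.4] grip 25.8
  rel [-0.1084 -0.0557  0.0836] [-0.0014 -0.0014  0.2975] rows 3.5
```

```bash
python3 -m pendant '[[[-0.036,-0.018,0.0],[0,0,0.1],0.01],[[-0.072,-0.036,0.0],[0,0,0.2],0.01],[[-0.1075,-0.0555,0.03],[0,0,0.297],0.01],[[-0.1075,-0.0555,0.06],[0,0,0.297],0.01],[[-0.1075,-0.0555,0.083],[0,0,0.297],0.01],[[-0.1075,-0.0555,0.083],[0,0,0.297],0.01],[[-0.1075,-0.0555,0.083],[0,0,0.297],0.01]]'
python3 -c "
from h import *
c=snap('top','top1'); rel(457,-337,7,90)
cv2.imwrite('pics/crop1.png',cv2.resize(c['color'][150:310,380:540,::-1],(560,560),interpolation=cv2.INTER_CUBIC))"
```

```text
time: 4.73
tool_pos: [458.2, -334.4, 238.1]
tcp_rot: [-3.138, -0.003, 1.577]
contact_force: [0.0, -0.6, -0.2]
grip_width: 25.7
t 4.78 tip [ 458.8 -334.6   61.9] yaw 90.36 F [ 1.1 -0.  -1.1] grip 25.7
  rel [-0.0024 -0.0018  0.0549] [-0.0005 -0.0006  0.0064] rows 1.3
```

View pics/crop1.png

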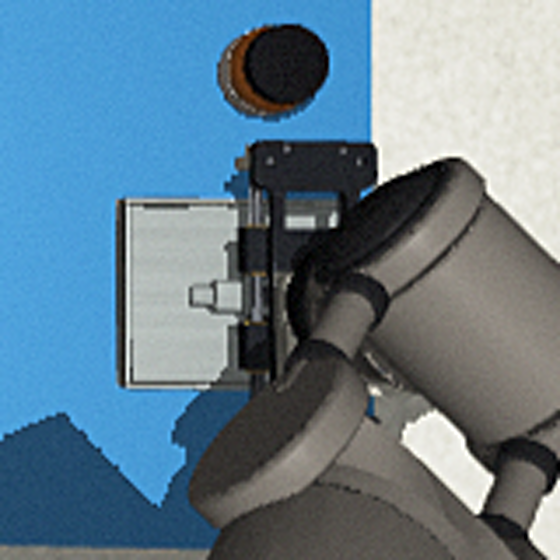

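The crop shows the jaw tip at (200,295) pointing to the tray's left end, inside the walls, and the gripper clear of the jar. Lowering and releasing.

```bash
python3 -m pendant '[[[-0.001,-0.001,0.025],[0,0,0.006],0.01],[[-0.001,-0.001,0.045],[0,0,0.006],0.01],[[-0.001,-0.001,0.052],[0,0,0.006],0.01],[[-0.001,-0.001,0.053],[0,0,0.006],0.01],[[-0.001,-0.001,0.053],[0,0,0.006],0.01],[[-0.001,-0.001,0.053],[0,0,0.006],0.01]]'
python3 -c "
from h import *
rel(457,-337,7,90)"
```

```text
time: 5.28
tool_pos: [458.4, -336.0, 188.4]
tcp_rot: [3.139, 0.002, 1.571]
contact_force: [-0.0, 0.7, -1.4]
grip_width: 25.9
t 5.28 tip [ 458.4 -336.    10.4] yaw 90.03 F [-0.   0.7 -1.4] grip 25.9
  rel [-0.001  -0.0014  0.0034] [0.0022 0.002  0.0006] rows 0.1
```

```bash
python3 -m pendant '[[[0,0,0.002],[0,0,0],0.01],[[0,0,0.003],[0,0,0],0.01],[[0,0,0.003],[0,0,0],0.045],[[0,0,0.003],[0,0,0],0.045],[[0,0,0.003],[0,0,0],0.045],[[0,0,0.003],[0,0,0],0.045],[[0,0,-0.02],[0,0,0],0.045],[[0,0,-0.06],[0,0,0],0.045],[[0,0,-0.1],[0,0,0],0.045],[[0,0,-0.13],[0,0,0],0.045]]'
python3 -c "
from h import *
c=snap('wrist','w2')
q=np.array([595.4,-57.7,1.558]);P=psu_world(q,[(-65,75),(-65,-75)]);print(P)
rel(*P[0],140,90);rel(P[0][0],-150,140,180)"
```

```text
time: 6.12
tool_pos: [457.8, -335.9, 319.6]
tcp_rot: [3.14, 0.001, 1.571]
contact_force: [0.4, 1.1, 0.0]
grip_width: 45.1
[[ 519.57440185 -121.73498001]
 [ 669.56212107 -123.65437665]]
t 6.17 tip [ 458.8 -336.7  147.4] yaw 90.01 F [ 2.2 -1.2  4.5] grip 44.7
  rel [0.215  0.0608 0.0061] [0.0086 0.0082 0.0001] rows 5.4
t 6.17 tip [ 458.8 -336.7  147.4] yaw 90.01 F [ 2.2 -1.2  4.5] grip 44.7
  rel [0.1868 0.0608 0.0064] [ 4.0000e-04  1.3200e-02 -1.5706e+00] rows 4.7
```

View pics/w2.png

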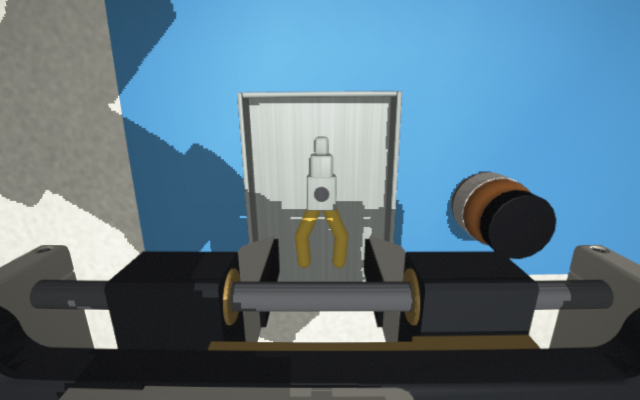

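The wrist view shows the cutters flat and free inside the tray: pivot (321,194), tip (321,140), handles (305–338,265). Next I plan the walk, working in the bay's frame.

```bash
cat >> h.py <<'E'
def swing(q,side,th,R=175):
    """psu pose after a push at front bumper side (+1 left,-1 right) turning th rad (>0 amount)"""
    pv=psu_world(q,[(-40,-side*R)])[0]; a=-side*th
    return np.r_[pv+rot(a)@(np.array(q[:2])-pv),q[2]+a]
def tip(q,side,gap=0,yc=72): return psu_world(q,[(-55-19-gap,side*yc)])[0]
def plan(q,seq):
    for d in seq:
        q=swing(q,-np.sign(d),abs(np.radians(d))); print(d,inbay(q)[0].round(1))
    return q
def path(q,side,thdeg,n,over=0):
    """rows for the push, tool starting pose = measured now"""
    o=get_obs(); t0=o['tool_pos'][:2]; R=Ro.from_euler('xyz',o['tcp_rot'])
    for i in range(1,n+1):
        k=swing(q,side,np.radians(thdeg)*i/n); g=tip(k,side,-over); d=R.inv().apply([*(g-t0),0]); r=(R.inv()*Ro.from_euler('xyz',[np.pi,0,k[2]+np.pi/2])).as_rotvec()
        print(i,(d[:2]/1000).round(3),r[2].round(3), np.linalg.norm(g-t0).round())
E
python3 - <<'E'
from h import *
q=np.array([595.4,-57.7,1.558])
plan(q,[20,-16,14,-9.5]); 
g=tip(q,-1,18); print(g); rel(*g,150,179.3)
E
```

```text
20 [-116.9    0.3   11.4]
-16 [-67.6  -7.9  -4.6]
14 [-25.4   3.6   9.4]
-9.5 [ 4.  -0.6 -0.1]
[ 666.21687529 -150.61377817]
t 6.17 tip [ 458.8 -336.7  147.4] yaw 90.01 F [ 2.2 -1.2  4.5] grip 44.7
  rel [ 0.1861  0.2075 -0.0024] [ 4.0000e-04  1.3200e-02 -1.5584e+00] rows 6.7
```

Run:
```python
from h import *
c=load('top0'); print(w(c,[(461,166)],70), p(c,[[667,-150,40]]))
```

```text
[[ 614.51052759 -347.96494102   70.        ]] [[373.94266693 144.14892147]]
```

```bash
python3 -m pendant '[[[0.02,0.02,0],[0,0,-0.12],0.0],[[0.04,0.04,0],[0,0,-0.24],0.0],[[0.06,0.06,0],[0,0,-0.36],0],[[0.08,0.085,0],[0,0,-0.48],0],[[0.1,0.11,0],[0,0,-0.6],0],[[0.12,0.13,0],[0,0,-0.72],0],[[0.14,0.15,0],[0,0,-0.84],0],[[0.16,0.17,0],[0,0,-0.96],0],[[0.175,0.19,0],[0,0,-1.08],0],[[0.186,0.2075,0],[0,0,-1.2],0]]'
python3 -c "
from h import *
rel(666.2,-150.6,38,179.3)"
```

```text
time: 7.0
tool_pos: [666.3, -147.9, 316.2]
tcp_rot: [3.141, -0.001, 2.778]
contact_force: [0.6, -0.1, 0.3]
grip_width: 0.4
t 7.0 tip [ 666.3 -147.9  138.2] yaw 159.17 F [ 0.6 -0.1  0.3] grip 0.4
  rel [-0.001  -0.0026  0.1002] [ 0.0005 -0.0004 -0.3513] rows 2.4
```

```bash
python3 -m pendant '[[[0,-0.003,0],[0,0,-0.12],0],[[0,-0.003,0],[0,0,-0.24],0],[[0,-0.003,0],[0,0,-0.351],0],[[0,-0.003,0.03],[0,0,-0.351],0],[[0,-0.003,0.065],[0,0,-0.351],0],[[0,-0.003,0.09],[0,0,-0.351],0],[[0,-0.003,0.098],[0,0,-0.351],0],[[0,-0.003,0.098],[0,0,-0.351],0]]'
python3 - <<'E'
from h import *
rel(666.2,-150.6,40,179.3)
c=snap('top','top2'); cv2.imwrite('pics/crop2.png',cv2.resize(c['color'][90:290,215:415,::-1],(600,600),interpolation=cv2.INTER_CUBIC))
q=np.array([595.4,-57.7,1.558]); path(q,-1,20,14)
E
```

```text
time: 7.67
tool_pos: [663.3, -152.4, 215.7]
tcp_rot: [3.14, -0.005, 3.122]
contact_force: [0.1, 0.4, 0.1]
grip_width: 0.6
t 7.67 tip [ 663.3 -152.4   37.7] yaw 178.86 F [0.1 0.4 0.1] grip 0.6
  rel [-0.0028  0.0019 -0.0023] [ 0.0019 -0.0053 -0.0077] rows 0.1
1 [-0.003  0.026] -0.032 26.0
2 [-0.003  0.032] -0.057 33.0
3 [-0.004  0.039] -0.082 39.0
4 [-0.004  0.045] -0.107 45.0
5 [-0.004  0.051] -0.132 51.0
6 [-0.004  0.057] -0.157 57.0
7 [-0.004  0.063] -0.182 64.0
8 [-0.003  0.07 ] -0.206 70.0
9 [-0.003  0.076] -0.231 76.0
10 [-0.002  0.082] -0.256 82.0
11 [-0.001  0.088] -0.281 88.0
12 [-0.     0.094] -0.306 94.0
13 [0.001 0.1  ] -0.331 100.0
14 [0.002 0.107] -0.356 107.0
```

View pics/crop2.png

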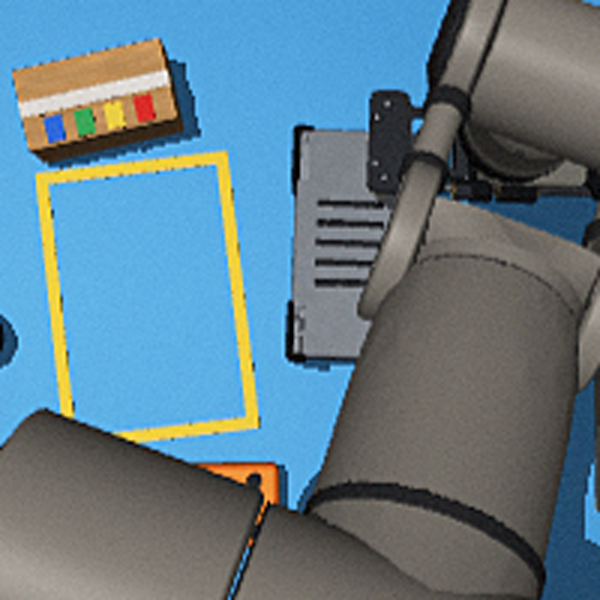

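The crop shows the gripper behind the far bumper (fingers near (450,190)), clear of the case. The back edge, from (297,127) to (292,360), is still visible, so it can be tracked. First push: right bumper.

```bash
python3 -m pendant '[[[-0.003,0.006,0],[0,0,0],0],[[-0.003,0.012,0],[0,0,0],0],[[-0.003,0.018,0],[0,0,-0.008],0],[[-0.003,0.022,0],[0,0,-0.016],0],[[-0.003,0.026,0],[0,0,-0.032],0],[[-0.003,0.032,0],[0,0,-0.057],0],[[-0.004,0.039,0],[0,0,-0.082],0],[[-0.004,0.045,0],[0,0,-0.107],0]]'
cat >> h.py <<'E'
def track(name,q0,far=True,cam='top'):
    """psu pose from visible back edge (and far side edge) in a top picture"""
    c=snap(cam,name); hsv=cv2.cvtColor(c['color'],cv2.COLOR_RGB2HSV)
    m=((hsv[...,1]<90)|(hsv[...,2]<50)).astype(np.uint8)
    def edge(a,b,out,n=40):
        # walk from outside to inside across the expected edge a-b (psu frame), outward normal out
        W=[]
        for t in np.linspace(.06,.94,n):
            base=np.array(a)*(1-t)+np.array(b)*t; s=np.arange(22,-22,-.5)
            P=psu_world(q,[base+k*np.array(out) for k in s]); px=p(c,np.c_[P,np.full(len(P),88.)])
            v=cv2.remap(m*255,px[:,0].astype(np.float32)[:,None],px[:,1].astype(np.float32)[:,None],cv2.INTER_LINEAR)[:,0]
            j=np.argmax(v>127)
            if v[j]>127 and j>3: W.append(P[j])
        return np.array(W)
    q=np.array(q0,float)
    for _ in range(4):
        B=edge((55,-90),(55,90),(1,0)); F=edge((50,-90),(-45,-90),(0,-1),25) if far else np.zeros((0,2))
        loc=lambda k,A:(A-k[:2])@rot(k[2])
        f=lambda k:np.r_[loc(k,B)[:,0]-55, (loc(k,F)[:,1]+90) if len(F) else [(psu_world(q0,[(0,0)])[0]-k[:2])@rot(k[2])[:,1]]]
        r=least_squares(f,q,x_scale=[10,10,.1],loss='soft_l1',f_scale=1.5); q=r.x
    print('psu',q.round(3),'n',len(B),len(F),'med',np.median(abs(f(q))).round(2)); a,C=inbay(q); print(' bay',a.round(1),'corners x',C[:,0].round(0),'y',C[:,1].round(0)); return q
E
python3 - <<'E'
from h import *
# check on top0 data
import h
real=h.snap; h.snap=lambda cam,n:load('top0'); track('x',(595.4,-57.7,1.558)); h.snap=real
q=swing((595.4,-57.7,1.558),-1,np.radians(4.5)); print(q); q=track('t3',q)
rel(600,0,40,180)
E
```

```text
time: 8.38
tool_pos: [670.2, -108.8, 220.5]
tcp_rot: [-3.137, 0.006, -3.053]
contact_force: [5.1, -8.6, -0.7]
grip_width: 0.4
psu [591.73  -58.997   1.556] n 40 25 med 0.98
 bay [-178.1  -11.3   -8.7] corners x [-110. -137. -246. -219.] y [  69. -109.  -92.   86.]
[591.896586   -44.0470175    1.63653982]
psu [587.623 -45.877   1.661] n 37 7 med 1.38
 bay [-164.6   -9.    -2.7] corners x [-105. -114. -224. -215.] y [  78. -102.  -96.   84.]
t 8.43 tip [ 670.2 -107.6   42.5] yaw -174.8 F [ 5.1 -7.4  0.6] grip 0.4
  rel [0.0601 0.1135 0.0017] [-0.0033  0.0058  0.0908] rows 3.1
```

```bash
sed -i "s/B=edge((55,-90),(55,90),(1,0)); F=edge((50,-90),(-45,-90),(0,-1),25)/B=edge((52,-72),(52,72),(1,0)); F=edge((37,-87),(-37,-87),(0,-1),25)/; s/loc(k,B)\[:,0\]-55/loc(k,B)[:,0]-52/; s/loc(k,F)\[:,1\]+90/loc(k,F)[:,1]+87/" h.py
python3 - <<'E'
from h import *
import h
h.snap=lambda cam,n:load('top0'); track('x',(595.4,-57.7,1.558))
h.snap=lambda cam,n:load('t3'); q=track('x',(590,-44,1.65))
print(((np.array([670.2,-107.6])-q[:2])@rot(q[2])).round(1))
plan(q,[13,-15,15,-10])
path(q,-1,13,10)
E
```

```text
psu [594.599 -56.456   1.564] n 40 25 med 0.5
 bay [-176.   -14.5   -8.3] corners x [-109. -134. -243. -217.] y [  67. -111.  -96.   83.]
psu [590.208 -42.864   1.664] n 40 6 med 1.0
 bay [-161.9  -12.    -2.5] corners x [-103. -111. -221. -213.] y [  76. -104.  -99.   80.]
[-71.9 -73.6]
13 [-123.    -0.2   10.5]
-15 [-76.9  -8.2  -4.5]
15 [-31.8   4.6  10.5]
-10 [-0.8  0.5  0.5]
1 [0.001 0.003] -0.025 4.0
2 [0.    0.009] -0.048 9.0
3 [-0.     0.015] -0.071 15.0
4 [-0.    0.02] -0.093 20.0
5 [-0.001  0.026] -0.116 26.0
6 [-0.001  0.032] -0.139 32.0
7 [-0.001  0.037] -0.161 37.0
8 [-0.     0.043] -0.184 43.0
9 [-0.     0.049] -0.207 49.0
10 [0.    0.054] -0.229 54.0
```

```bash
python3 -m pendant '[[[0.001,0.003,0],[0,0,-0.025],0],[[0,0.009,0],[0,0,-0.048],0],[[0,0.015,0],[0,0,-0.071],0],[[0,0.02,0],[0,0,-0.093],0],[[-0.001,0.026,0],[0,0,-0.116],0],[[-0.001,0.032,0],[0,0,-0.139],0],[[-0.001,0.037,0],[0,0,-0.161],0],[[0,0.043,0],[0,0,-0.184],0],[[0,0.049,0],[0,0,-0.207],0],[[0,0.052,0],[0,0,-0.22],0]]'
python3 - <<'E'
from h import *
q=swing((590.2,-42.9,1.664),-1,np.radians(12)); q=track('t4',q)
o=get_obs(); print(((o['tool_pos'][:2]-q[:2])@rot(q[2])).round(1))
g=tip(q,1,20); print(g,np.degrees(q[2])+90); rel(*g,40,np.degrees(q[2])+90)
E
```

```text
time: 9.27
tool_pos: [665.7, -56.4, 220.5]
tcp_rot: [-3.137, 0.005, -2.833]
contact_force: [5.0, -8.0, -1.7]
grip_width: 0.7
psu [574.566   7.041   1.586] n 40 0 med 3.0
 bay [-110.3   -3.3   -7. ] corners x [ -45.  -67. -176. -154.] y [ 79. -99. -86.  93.]
[-64.4 -90.1]
[504.01842544 -88.05365847] 180.88035873559437
t 9.32 tip [665.7 -55.9  42.5] yaw -162.25 F [ 7.2 -5.3 -0.3] grip 0.3
  rel [0.1638 0.0187 0.0015] [-0.0037  0.006   0.2944] rows 4.0
```

```bash
python3 -m pendant '[[[0,-0.02,0],[0,0,0],0],[[0,-0.04,0],[0,0,0],0],[[0,-0.045,-0.03],[0,0,0],0],[[0,-0.045,-0.07],[0,0,0],0],[[0.02,-0.045,-0.09],[0,0,0],0],[[0.06,-0.045,-0.09],[0,0,0],0],[[0.1,-0.045,-0.09],[0,0,0],0],[[0.145,-0.045,-0.09],[0,0,0],0],[[0.145,-0.045,-0.09],[0,0,0],0]]'
python3 - <<'E'
from h import *
q=swing((590.2,-42.9,1.664),-1,np.radians(12)); print(q); q=track('t5',q)
cv2.imwrite('pics/crop5.png',cv2.resize(load('t5')['color'][90:290,185:385,::-1],(600,600),interpolation=cv2.INTER_CUBIC))
g=tip(q,1,20); print(g,np.degrees(q[2])+90); rel(*g,40,np.degrees(q[2])+90)
E
```

```text
time: 10.07
tool_pos: [533.8, -142.6, 308.3]
tcp_rot: [3.138, -0.006, -2.835]
contact_force: [2.6, 0.2, -0.0]
grip_width: 0.7
[574.80714214  -8.67359119   1.87343951]
psu [572.408  -9.656   1.872] n 40 24 med 1.01
 bay [-126.6    1.1    9.4] corners x [ -87.  -58. -166. -196.] y [ 99. -79. -97.  81.]
[ 531.54434833 -120.7869553 ] 197.26170046086736
t 10.12 tip [ 536.4 -142.8  131.2] yaw -162.49 F [ 0.1 -0.2  0. ] grip 0.5
  rel [-0.0022  0.0223  0.0912] [ 0.0015 -0.0024  0.0044] rows 2.3
```

View pics/crop5.png

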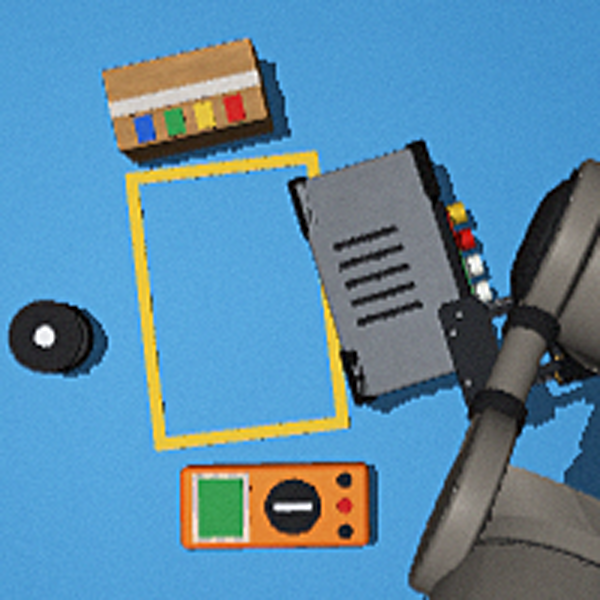

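The supply has swung to +9° and now stands clear of carton and meter, with its far corner at (292,182). The tracker agrees, and it gives a pivot of about 160 mm. Next is the left bumper.

```bash
sed -i 's/R=175/R=160/' h.py
python3 -m pendant '[[[-0.002,0.022,0.0],[0,0,0.004],0],[[-0.002,0.022,0.03],[0,0,0.004],0],[[-0.002,0.022,0.065],[0,0,0.004],0],[[-0.002,0.022,0.09],[0,0,0.004],0],[[-0.002,0.022,0.09],[0,0,0.004],0],[[-0.002,0.022,0.09],[0,0,0.004],0]]'
python3 - <<'E'
from h import *
q=np.array([572.4,-9.7,1.872])
plan(q,[-15,15,-15,14,-7])
plan(q,[-16,18,-18,9])
rel(*tip(q,1,20),40,197.3)
path(q,1,16,14)
E
```

```text
time: 10.62
tool_pos: [535.9, -120.6, 218.4]
tcp_rot: [3.141, -0.001, -2.838]
contact_force: [0.5, -0.8, -0.3]
grip_width: 0.4
-15 [-84.5  -7.9  -5.6]
15 [-43.1   3.9   9.4]
-15 [-1.1 -5.2 -5.6]
14 [37.7  5.5  8.4]
-7 [57.6  2.3  1.4]
-16 [-81.8  -8.9  -6.6]
18 [-32.4   5.7  11.4]
-18 [18.2 -4.7 -6.6]
9 [43.5  0.6  2.4]
t 10.62 tip [ 535.9 -120.6   40.4] yaw -162.58 F [ 0.5 -0.8 -0.3] grip 0.4
  rel [0.0042 0.0011 0.0004] [ 0.0009 -0.0008  0.0021] rows 0.1
1 [0.005 0.026] 0.023 26.0
2 [0.005 0.03 ] 0.043 31.0
3 [0.006 0.035] 0.063 35.0
4 [0.006 0.04 ] 0.083 40.0
5 [0.006 0.044] 0.103 45.0
6 [0.006 0.049] 0.123 49.0
7 [0.007 0.054] 0.142 54.0
8 [0.006 0.058] 0.162 59.0
9 [0.006 0.063] 0.182 63.0
10 [0.006 0.068] 0.202 68.0
11 [0.006 0.072] 0.222 73.0
12 [0.005 0.077] 0.242 77.0
13 [0.005 0.082] 0.262 82.0
14 [0.004 0.086] 0.282 86.0
```

```bash
python3 -m pendant '[[[0.005,0.01,0],[0,0,0],0],[[0.005,0.018,0],[0,0,0.01],0],[[0.005,0.026,0],[0,0,0.023],0],[[0.005,0.031,0],[0,0,0.043],0],[[0.006,0.035,0],[0,0,0.063],0],[[0.006,0.04,0],[0,0,0.083],0],[[0.006,0.044,0],[0,0,0.103],0],[[0.006,0.049,0],[0,0,0.123],0]]'
python3 -m pendant '[[[0.001,0.005,0],[0,0,0.02],0],[[0.0,0.009,0],[0,0,0.04],0],[[-0.001,0.013,0],[0,0,0.06],0],[[-0.002,0.018,0],[0,0,0.08],0],[[-0.004,0.022,0],[0,0,0.1],0],[[-0.005,0.025,0],[0,0,0.115],0]]'
python3 - <<'E'
from h import *
q=np.array([572.4,-9.7,1.872]); plan(q,[-14,18,-13.4])
q=swing(q,1,np.radians(13.5)); print(q); q=track('t6',q)
o=get_obs(); print(((o['tool_pos'][:2]-q[:2])@rot(q[2])).round(1))
E
```

```text
time: 11.28
tool_pos: [515.4, -77.1, 220.8]
tcp_rot: [-3.138, 0.002, -2.962]
contact_force: [-3.2, -9.7, -0.3]
grip_width: 0.4
time: 11.78
tool_pos: [515.2, -51.3, 220.6]
tcp_rot: [-3.139, 0.0, -3.077]
contact_force: [-6.4, -10.7, 1.3]
grip_width: 0.7
-14 [-87.3  -7.   -4.6]
18 [-38.3   9.3  13.4]
-13.4 [-0.1  4.4 -0. ]
[574.78610138  28.99603146   1.63638055]
psu [580.822  26.762   1.653] n 40 25 med 0.53
 bay [-91.7 -12.2  -3.1] corners x [ -32.  -42. -152. -142.] y [  75. -105.  -99.   81.]
[-71.9  71.7]
```

```bash
sed -i 's/(-40,-side\*R)/(-50,-side*R)/' h.py
python3 -m pendant '[[[0,-0.02,0],[0,0,0],0],[[0,-0.04,0],[0,0,0],0],[[0,-0.045,-0.03],[0,0,0],0],[[0,-0.045,-0.07],[0,0,0],0],[[-0.02,-0.045,-0.09],[0,0,0],0],[[-0.06,-0.045,-0.09],[0,0,0],0],[[-0.1,-0.045,-0.09],[0,0,0],0],[[-0.143,-0.045,-0.09],[0,0,0],0],[[-0.143,-0.045,-0.09],[0,0,0],0]]'
python3 - <<'E'
from h import *
q=track('t7',(580.8,26.8,1.653))
plan(q,[18,-15]); plan(q,[16,-13]);plan(q,[17,-17,4])
g=tip(q,-1,20); rel(*g,40,np.degrees(q[2])+90)
E
```

```text
time: 12.58
tool_pos: [666.3, -85.1, 310.0]
tcp_rot: [-3.14, 0.008, -3.075]
contact_force: [-1.2, 0.6, -0.7]
grip_width: 0.4
psu [580.887  27.114   1.65 ] n 40 21 med 0.51
 bay [-91.3 -12.3  -3.3] corners x [ -31.  -42. -151. -141.] y [  74. -105.  -99.   81.]
18 [-43.1   8.2  14.7]
-15 [ 0.   0.5 -0.3]
16 [-48.1   5.2  12.7]
-13 [-10.8  -2.1  -0.3]
17 [-45.6   6.7  13.7]
-17 [ 2.9 -3.7 -3.3]
4 [14.1 -0.5  0.7]
t 12.63 tip [663.8 -85.2 131.5] yaw -176.19 F [-1.3  0.9  0.4] grip 0.3
  rel [0.0024 0.0246 0.0914] [-0.0008  0.004  -0.0132] rows 2.3
```

```bash
python3 -m pendant '[[[0.001,0.022,0.0],[0,0,-0.013],0],[[0.001,0.022,0.03],[0,0,-0.013],0],[[0.001,0.022,0.065],[0,0,-0.013],0],[[0.001,0.022,0.09],[0,0,-0.013],0],[[0.001,0.022,0.09],[0,0,-0.013],0],[[0.001,0.022,0.09],[0,0,-0.013],0]]'
python3 - <<'E'
from h import *
q=np.array([580.9,27.1,1.65])
rel(*tip(q,-1,20),40,184.5)
path(q,-1,18,14)
E
```

```text
time: 13.13
tool_pos: [657.9, -64.0, 219.4]
tcp_rot: [3.141, -0.001, -3.063]
contact_force: [0.3, 0.1, 0.4]
grip_width: 0.3
t 13.13 tip [657.9 -64.   41.4] yaw -175.52 F [0.3 0.1 0.4] grip 0.3
  rel [-0.0025  0.0029  0.0014] [ 0.0005 -0.0013 -0.0004] rows 0.1
1 [-0.003  0.028] -0.024 28.0
2 [-0.003  0.033] -0.046 34.0
3 [-0.004  0.039] -0.068 39.0
4 [-0.004  0.044] -0.091 44.0
5 [-0.004  0.049] -0.113 49.0
6 [-0.004  0.054] -0.136 54.0
7 [-0.003  0.06 ] -0.158 60.0
8 [-0.003  0.065] -0.181 65.0
9 [-0.002  0.07 ] -0.203 70.0
10 [-0.002  0.075] -0.225 75.0
11 [-0.001  0.08 ] -0.248 80.0
12 [-0.     0.086] -0.27 86.0
13 [0.001 0.091] -0.293 91.0
14 [0.002 0.096] -0.315 96.0
```

```bash
python3 -m pendant '[[[-0.003,0.01,0],[0,0,0],0],[[-0.003,0.019,0],[0,0,-0.01],0],[[-0.003,0.028,0],[0,0,-0.024],0],[[-0.003,0.033,0],[0,0,-0.046],0],[[-0.004,0.039,0],[0,0,-0.068],0],[[-0.004,0.044,0],[0,0,-0.091],0],[[-0.004,0.049,0],[0,0,-0.113],0],[[-0.004,0.054,0],[0,0,-0.136],0],[[-0.003,0.06,0],[0,0,-0.158],0],[[-0.003,0.065,0],[0,0,-0.181],0]]'
python3 - <<'E'
from h import *
q=np.array([580.9,27.1,1.65]); path(q,-1,18,14)
E
```

```text
time: 13.97
tool_pos: [658.0, 0.3, 221.7]
tcp_rot: [-3.136, 0.008, -2.881]
contact_force: [6.2, -7.8, -0.3]
grip_width: 0.4
1 [ 0.009 -0.035] 0.159 36.0
2 [ 0.007 -0.03 ] 0.137 31.0
3 [ 0.006 -0.025] 0.114 26.0
4 [ 0.005 -0.02 ] 0.092 20.0
5 [ 0.004 -0.015] 0.07 15.0
6 [ 0.003 -0.009] 0.047 10.0
7 [ 0.003 -0.004] 0.025 5.0
8 [0.002 0.001] 0.002 2.0
9 [0.002 0.006] -0.02 6.0
10 [0.001 0.011] -0.043 11.0
11 [0.001 0.017] -0.065 17.0
12 [0.001 0.022] -0.088 22.0
13 [0.001 0.027] -0.11 27.0
14 [0.001 0.032] -0.132 32.0
```

Continue to the end of this swing, then retract and shift to the left side.

```bash
python3 -m pendant '[[[0.002,0.006,0],[0,0,-0.02],0],[[0.001,0.011,0],[0,0,-0.043],0],[[0.001,0.017,0],[0,0,-0.065],0],[[0.001,0.022,0],[0,0,-0.088],0],[[0.001,0.027,0],[0,0,-0.11],0],[[0.001,0.031,0],[0,0,-0.13],0]]'
python3 -m pendant '[[[0,-0.02,0],[0,0,0],0],[[0,-0.04,0],[0,0,0],0],[[0,-0.045,-0.03],[0,0,0],0],[[0,-0.045,-0.07],[0,0,0],0],[[0.02,-0.045,-0.09],[0,0,0],0],[[0.06,-0.045,-0.09],[0,0,0],0],[[0.1,-0.045,-0.09],[0,0,0],0],[[0.145,-0.045,-0.09],[0,0,0],0],[[0.145,-0.045,-0.09],[0,0,0],0]]'
python3 - <<'E'
from h import *
q=swing((580.9,27.1,1.65),-1,np.radians(17)); q=track('t8',q)
plan(q,[-15]); plan(q,[2,-17])
rel(*tip(q,1,20),40,np.degrees(q[2])+90)
E
```

```text
time: 14.47
tool_pos: [649.3, 30.3, 221.7]
tcp_rot: [-3.136, 0.008, -2.75]
contact_force: [8.2, -7.1, -0.6]
grip_width: 0.6
time: 15.22
tool_pos: [524.3, -66.2, 309.0]
tcp_rot: [3.138, -0.005, -2.752]
contact_force: [1.4, 0.5, 0.8]
grip_width: 0.3
psu [559.255  71.243   1.969] n 40 24 med 1.55
 bay [-44.7   3.1  15. ] corners x [ -15.   32.  -75. -121.] y [104. -70. -98.  76.]
-15 [-1.5 -4.4 -0. ]
2 [-39.8   6.3  17. ]
-17 [ 9.2 -1.4 -0. ]
t 15.27 tip [527.  -66.1 132. ] yaw -157.74 F [ 0.  -0.4  1.3] grip 0.8
  rel [-0.011   0.0201  0.092 ] [ 0.0008 -0.0013 -0.0102] rows 2.3
```

```bash
python3 -m pendant '[[[-0.008,0.019,0.0],[0,0,-0.01],0],[[-0.008,0.019,0.03],[0,0,-0.01],0],[[-0.008,0.019,0.065],[0,0,-0.01],0],[[-0.008,0.019,0.09],[0,0,-0.01],0],[[-0.008,0.019,0.09],[0,0,-0.01],0],[[-0.008,0.019,0.09],[0,0,-0.01],0]]'
python3 - <<'E'
from h import *
q=np.array([559.3,71.2,1.969])
rel(*tip(q,1,20),40,np.degrees(q[2])+90)
path(q,1,15,14)
E
```

```text
time: 15.77
tool_pos: [531.3, -44.9, 218.9]
tcp_rot: [3.141, -0.0, -2.741]
contact_force: [0.7, 1.5, 0.9]
grip_width: 0.4
t 15.77 tip [531.3 -44.9  40.9] yaw -157.06 F [0.7 1.5 0.9] grip 0.4
  rel [0.0012 0.0021 0.0009] [ 0.0005 -0.0002  0.0021] rows 0.1
1 [0.002 0.026] 0.021 27.0
2 [0.002 0.031] 0.04 31.0
3 [0.002 0.035] 0.058 35.0
4 [0.002 0.04 ] 0.077 40.0
5 [0.002 0.044] 0.096 44.0
6 [0.002 0.048] 0.114 48.0
7 [0.002 0.053] 0.133 53.0
8 [0.002 0.057] 0.152 57.0
9 [0.002 0.061] 0.17 61.0
10 [0.001 0.066] 0.189 66.0
11 [0.001 0.07 ] 0.208 70.0
12 [0.001 0.074] 0.227 74.0
13 [-0.     0.079] 0.245 79.0
14 [-0.001  0.083] 0.264 83.0
```

```bash
python3 -m pendant '[[[0.002,0.01,0],[0,0,0],0],[[0.002,0.018,0],[0,0,0.01],0],[[0.002,0.026,0],[0,0,0.021],0],[[0.002,0.031,0],[0,0,0.04],0],[[0.002,0.035,0],[0,0,0.058],0],[[0.002,0.04,0],[0,0,0.077],0],[[0.002,0.044,0],[0,0,0.096],0],[[0.002,0.048,0],[0,0,0.114],0],[[0.002,0.053,0],[0,0,0.133],0],[[0.002,0.057,0],[0,0,0.152],0]]'
python3 - <<'E'
from h import *
q0=np.array([559.3,71.2,1.969])
q=track('t9',swing(q0,1,np.radians(8.5)))
o=get_obs(); print(((o['tool_pos'][:2]-q[:2])@rot(q[2])).round(1))
for d in (4,5,6,7): plan(q,[-d])
path(q,1,8,8)
E
```

```text
time: 16.6
tool_pos: [506.7, 5.5, 220.5]
tcp_rot: [-3.138, 0.002, -2.895]
contact_force: [-1.1, -11.6, 2.6]
grip_width: 0.7
psu [561.591  93.555   1.817] n 36 24 med 1.38
 bay [-22.9  -2.3   6.3] corners x [ 22.  42. -68. -87.] y [ 93. -86. -98.  81.]
[-71.3  74.8]
-4 [-11.5  -4.9   2.3]
-5 [-8.7 -5.7  1.3]
-6 [-5.9 -6.6  0.3]
-7 [-3.1 -7.4 -0.7]
1 [-0.002  0.001] 0.016 3.0
2 [-0.002  0.005] 0.034 6.0
3 [-0.002  0.01 ] 0.051 10.0
4 [-0.002  0.014] 0.069 14.0
5 [-0.002  0.018] 0.086 18.0
6 [-0.002  0.022] 0.104 22.0
7 [-0.002  0.026] 0.121 26.0
8 [-0.002  0.03 ] 0.139 30.0
```

```bash
python3 -m pendant '[[[-0.001,0.003,0],[0,0,0.016],0],[[-0.002,0.007,0],[0,0,0.034],0],[[-0.002,0.011,0],[0,0,0.051],0],[[-0.002,0.015,0],[0,0,0.069],0],[[-0.002,0.019,0],[0,0,0.086],0],[[-0.002,0.023,0],[0,0,0.104],0],[[-0.002,0.027,0],[0,0,0.121],0],[[-0.002,0.027,0],[0,0,0.121],0]]'
python3 - <<'E'
from h import *
q0=np.array([561.6,93.6,1.817])
q=track('t10',swing(q0,1,np.radians(7)))
o=get_obs(); print(((o['tool_pos'][:2]-q[:2])@rot(q[2])).round(1))
E
```

```text
time: 17.32
tool_pos: [501.6, 32.7, 220.5]
tcp_rot: [-3.139, 0.002, -3.016]
contact_force: [-2.3, -7.8, 4.1]
grip_width: 0.6
psu [590.724 120.786   1.765] n 39 24 med 2.81
 bay [  0.1 -34.9   3.3] corners x [ 50.  60. -50. -60.] y [  58. -122. -128.   52.]
[-69.3 104.4]
```

The last track disagrees with the tool's contact position, probably because the carton is confusing the far-side edge. I'll back off and look directly.

```bash
python3 -m pendant '[[[0,-0.02,0],[0,0,0],0],[[0,-0.04,0],[0,0,0],0],[[0,-0.05,-0.03],[0,0,0],0],[[0,-0.06,-0.07],[0,0,0],0],[[0,-0.09,-0.1],[0,0,0],0],[[0,-0.13,-0.1],[0,0,0],0],[[0,-0.17,-0.1],[0,0,0],0],[[0,-0.21,-0.1],[0,0,0],0],[[0,-0.21,-0.1],[0,0,0],0]]'
python3 - <<'E'
from h import *
c=snap('top','t11'); cv2.imwrite('pics/crop11.png',cv2.resize(c['color'][110:260,200:350,::-1],(600,600),interpolation=cv2.INTER_CUBIC))
rel(600,0,140,188)
E
```

```text
time: 18.12
tool_pos: [528.7, -180.7, 320.6]
tcp_rot: [-3.137, 0.004, -3.02]
contact_force: [-1.3, 0.3, -0.6]
grip_width: 0.3
t 18.17 tip [ 528.2 -178.   142. ] yaw -173.04 F [ 0.1  0.1 -0.1] grip 0.4
  rel [-0.0928  0.168   0.0019] [-0.002   0.0025 -0.0182] rows 4.6
```

View pics/crop11.png

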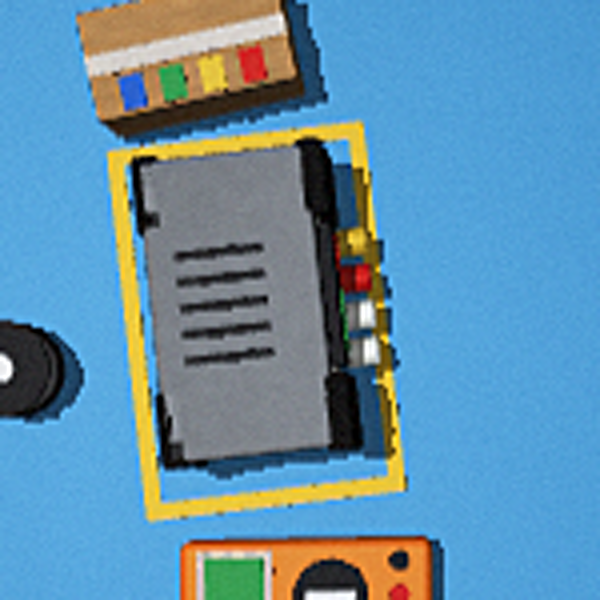

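The supply is in the bay: top corners at about (132,158), (322,140), (359,447), (163,467) in the 4x crop, with tape visible all around. Carton and meter look unmoved. Now to quantify.

Run:
```python
from h import *
c=load('t11'); f=lambda a:np.array(a)/4+[200,110]-0.375
q,r=fitpsu(c,f([(132,158),(322,140),(359,447),(163,467)]),[(55,-90),(-55,-90),(-55,90),(55,90)],q0=(556,116,1.7))
print('clicked',q,r.round(2)); a,C=inbay(q); print(a.round(1),C.round(0))
import h; h.snap=lambda cam,n:c
q2=track('x',q,far=False)
px=lambda q:((p(c,np.c_[psu_world(q,[(55,-90),(-55,-90),(-55,90),(55,90)]),np.full(4,88.)])-[200,110])*4+1.5).round(0)
print(px(q),px(q2))
# tape inner in carton corner vs initial: motion of bystanders
a0=load('top0')['color'].astype(int); d=abs(a0-c['color']).sum(2)
for n,(x,y) in dict(carton=(247,122),meter=(278,258),spool=(201,202)).items(): print(n,np.median(d[y-14:y+14,x-14:x+14]))
```

```text
clicked [560.24666587 112.07633751   1.70147826] [-0.09 -0.36  0.32 -1.23 -0.4   0.55  0.17  1.  ]
[-4.3 -3.5 -0.4] [[ 51.  86.]
 [ 50. -94.]
 [-60. -93.]
 [-59.  87.]]
psu [559.319 117.643   1.736] n 40 0 med 5.33
 bay [ 1.3 -3.3  1.6] corners x [ 54.  59. -51. -56.] y [ 88. -92. -95.  85.]
[[132. 157.]
 [323. 135.]
 [357. 449.]
 [164. 471.]] [[117. 162.]
 [308. 134.]
 [353. 447.]
 [160. 475.]]
carton 38.0
meter 30.0
spool 21.0
```

Clicked fit: (-4, -4) mm, -0.4°, which leaves about 10 mm to the tape everywhere. The automatic edge tracker had been thrown off here. I'll cross-check with the side camera, overlaying the fitted base and the bay.

Run:
```python
from h import *
c=snap('side','side1'); q=np.array([560.25,112.1,1.7015]); im=c['color'][:,:,::-1].copy()
im=cv2.resize(im,None,fx=3,fy=3,interpolation=cv2.INTER_CUBIC)
def poly(P,col): cv2.polylines(im,[((p(c,P)*3+1)*8).astype(np.int32)],True,col,1,cv2.LINE_AA,3)
b=[(55,90),(55,-90),(-55,-90),(-55,90)]
for z in (0,88): poly(np.c_[psu_world(q,b),np.full(4,z)],(0,0,255))
poly(np.c_[psu_world(BAY,[(70,105),(70,-105),(-70,-105),(-70,105)]),np.zeros(4)],(255,0,255))
cv2.imwrite('pics/s1.png',im[390:780,600:1200])
```

```text
(no output)
```

View pics/s1.png

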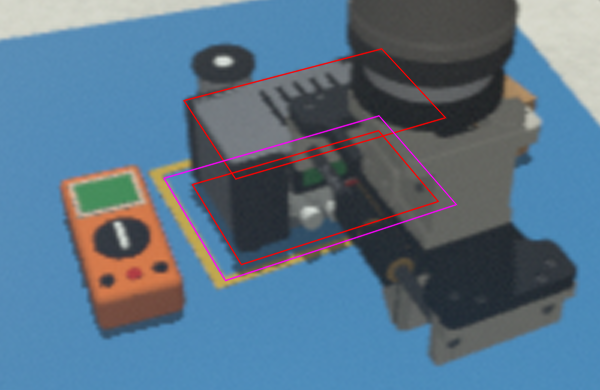

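The side overlay is consistent in yaw and left/right. But the near front corner sits about 10 px (~10 mm) further forward than the fit, at (237,250) against (240,265). I'll resolve that with one enlarged composite.

Run:
```python
from h import *
q=np.array([560.25,112.1,1.7015]); b=[(55,90),(55,-90),(-55,-90),(-55,90)]
def view(name,x0,y0,wd,ht,k,ov):
    c=load(name); im=cv2.resize(c['color'][y0:y0+ht,x0:x0+wd,::-1],None,fx=k,fy=k,interpolation=cv2.INTER_CUBIC)
    def poly(P,col): cv2.polylines(im,[(((p(c,P)-[x0,y0])*k+(k-1)/2)*8).astype(np.int32)],True,col,1,cv2.LINE_AA,3)
    if ov:
        poly(np.c_[psu_world(q,b),np.full(4,88)],(0,0,255)); poly(np.c_[psu_world(q,b),np.full(4,0)],(0,255,0))
        poly(np.c_[psu_world(BAY,[(70,105),(70,-105),(-70,-105),(-70,105)]),np.zeros(4)],(255,0,255))
    return im
A=view('t11',220,135,85,100,5,True); B=view('side1',245,155,75,100,5,False)
cv2.imwrite('pics/comp.png',np.hstack([A,B])); print(A.shape,B.shape)
```

```text
(500, 425, 3) (500, 375, 3)
```

View pics/comp.png

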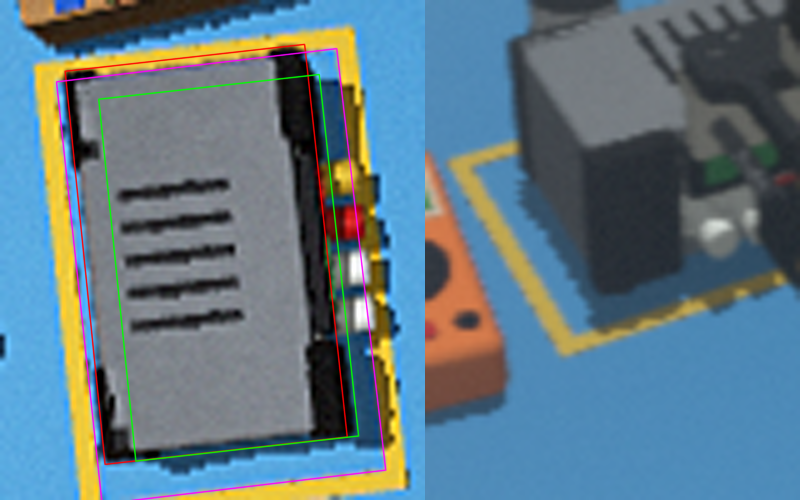

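Both views put the whole base inside the tape. The top view gives about 10 mm of margin front and right, and the side view about 20 mm front and left. The disagreement of up to 10 mm along the travel direction stays within the limits either way. Nothing touches the robot, so I'm handing in.

```bash
python3 -c "
from plant import *
o=get_obs(); print(o['time'],o['contact_force'].round(1)); print(close_job())"
```

```text
18.2167 [ 0.1  1.1 -0.4]
the job is handed in; nothing more can be done
None
```

The cutters are lying in the steel tray and the supply stands in the taped bay with its back on the far side. I handed the job in at 18.2 s of the 67 s allowed. No verdict was reported.

**Cutters:** I gripped them by the steel body, turned them to fit the tray and let them go. The wrist camera then showed them flat and free inside. I did not look at them again after that.

**Supply:** It took four swings on the front bumpers, in the order right, left, right, left. Forces read at the end of each move were about 8–12 N.

**Final position:**
- **Top camera:** The supply is about 4 mm short and 4 mm to the right of the bay's centre, turned 0.4°. That leaves at least 10 mm to the tape on every side.
- **Side camera:** It puts the supply up to 10 mm further forward than the top camera does. The base is still inside the tape by either reading.
- **Failed check:** My automatic edge tracker gave bad readings twice when the view was obstructed and again at the end, so the final position comes from corners I picked by eye.

**Other objects:** The carton and meter look unmoved in the final picture. I only compared the spool roughly between pictures, and I did not recheck the jar at the end. The arm was held clear of everything, with no contact force beyond sensor noise.

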